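Shut the pewter workshop's dust-tight punch case

ROBOT

A 6-joint arm with a two-finger parallel gripper is mounted at the origin on the work surface. World frame = base frame: x ahead of the robot, y to its left, z up, the work surface at z = 0. Lengths are in m, angles in rad, forces in N, time in s.
With the tool pointing down it reaches from about 0.425 to 0.95 m from the base axis. Payload 3.5 kg.
Tool frame: the origin (TCP) lies on the centre line of the jaws, within the pads' length; the fingertips stand ahead of it and the grasp point (between the pads) lies 11 mm behind it (tips_ahead is the z of the fingertips in the tool frame, in m); z points along the fingers, y is the direction in which the jaws open and shut (so a half turn about z gives the same grasp; the last joint's range is limited). The gripper opens to 85 mm and grips with 20 to 120 N. Pads are 22 mm wide; open, the fingers measure 114 mm over their backs; the gripper's body (76 mm by 85 mm) begins 54 mm behind the grasp point. The pads swing forward as they close: fully open they stand 13 mm farther back than shut.
Start: joints at [0.989, 0.286, 1.577, -0, 1.279, -0.15], TCP at [0.282, 0.613, 0.239] pointing down, gripper open.
Joint ranges: [-2.77, 2.77], [-0.9, 2.22], [0.21, 2.48], [-1.53, 4.67], [0.24, 2.81], [-2.84, 2.84]. Speed limits (rad/s): [2.79, 2.79, 3.14, 3.14, 3.14, 3.14].

INTERFACE

Orientations are given as a unit quaternion [x, y, z, w].
In Python, from plant import * gives the robot as it stands. The module is installed in compiled form; this text tells all that it offers.
- The arm moves only by the tool move_arm, never from a script. Its arguments are lists of equal length, an entry for each row: "linear": the shift along the world's x, y, z in m, a list of three; "twist": the turn, a rotation vector about the world's x, y, z in degrees, a list of three. A call has 1 to 20 rows; each row shifts and turns the pose as measured when the row begins; what a row does not reach is not made up. A row lasts 1/12 s, in which the tool goes at most 41.7 mm and 7.16 degrees, less where a joint would pass 70% of its speed; a pose out of reach is approached as far as the arm can. A call is refused whole if a number of a shift passes 0.0417 or a number of a turn 7.16, either way. A call with a gripper value outside its range is refused whole. "grip" is the opening, from 0 (shut) to 1 (fully open), set as the call begins (left out, the last holds). The fingers move at their own pace and stop on an object; "force" is the grip in N (left out, the last holds). Time passes only in rows, so rows that do not move let the fingers close. It gives the time, the measured TCP pose, the force and the opening at its end, in the units of the state.
- get_state(): the state, without advancing time (a new reading comes with each control period).
- read_camera(name): name is "scene" or "top" or "wrist"; returns a dict with "img" (400x640x3 uint8, blue, green, red), "depth" (400x640 float32, m along the optical axis (not along the pixel's ray), 0 where there is no reading), "fx", "fy", "cx", "cy" (pixels), "dist" ([k1, k2, p1, p2, k3] as OpenCV has them; the pictures are not rectified), "rvec" (rotation vector, rad) and "tvec" (3), from world to camera coordinates, as OpenCV has them. Camera axes: x right, y down, z forward; pixel columns grow to the right and rows downward; lengths in m; the calibration is good to about 2 mm. A picture is of the moment at which its call begins.
- sign_off(): hands the job in, once; it reports no verdict.
The state is a dict: "time": time; "qpos": joint angles; "dq": joint speeds; "joint_efforts": joint torques, N m; "eef_pos": TCP position; "tcp_rot": TCP orientation; "contact_force": force on the tool from outside, world axes, zero at the start; "wrist_torque": the same for the moment, N m; "opening": opening from 0.0 (shut) to 1.0 (fully open).
Only numpy, scipy, OpenCV 4.12 (cv2) and the standard library are available. Lean on these libraries where they do the work, as an engineer would, in place of code of your own. Each camera call takes 0.05 s, during which the arm holds its last target.

TASK

Of the two cases standing ajar on the bench, close the one with the blue lid: push its lid down against the rubber seal until the sprung catch at the front snaps over the lid's lip and holds it shut, then take the hand away. Leave the case with the green lid ajar as it is.

Things in the scene. Friction and masses are not known exactly. Their poses are not given: they have to be found in the camera images.
- blue_pad (a point): Top centre of the round black press pad (36 mm wide) on the blue lid (178 x 164 x 12 mm); moves with it. Push here. Axes of the lid: x from front lip to hinge, y along the hinge, z out of its top (up when shut). From here the hinge line is 145 mm along +x and 11 mm down -z, always 92 mm above the bench; the lip is 43 mm along -x. Shut, this point is 103 mm above the bench. The grey case is fixed
- blue_lid (a joint): Angle of the blue lid, rad: 0 shut and latched, more as its front rises; starts 0.35 to 0.6, stiff hinge, stays where left. It meets the catch at about 0.09 and the seal at 0.045; the catch snaps over at about 0; hard stop at -0.018 (pad 2.6 mm below its shut height), so push a little past 0. Needs 10 to 16 N at the pad. Let go too soon, it springs back or hangs with the catch still pushed out
- blue_catch (a joint): Sprung steel catch, 30 mm wide, mid-front of the blue case, nose at the top (118 mm above the bench) reaching 8 mm over the lid's lip. Angle, rad: 0 upright (at rest or latched), positive while the lip pushes it outward. Needs no handling: it springs back over the lip by itself
- green_pad (a point): The same pad on the green lid of a second, otherwise identical case, also ajar (0.35 to 0.6 rad). To be left alone

How it is judged:
At the end, for the whole second after the job is handed in: The blue lid is down on its seal (within 0.015 rad of shut) with the catch sprung back upright over its lip (within 0.04 rad), and the green lid's pad is within 20 mm of where it started (value of joint blue_lid below 0.015 rad and value of joint blue_catch below 0.04 rad and distance of green_pad from where it was at the start of the episode below 0.02 m); the robot touches nothing.
It fails at once if the green lid is pushed or lifted by more than 20 mm (distance of green_pad from where it was at the start of the episode above 0.02 m).
It also fails if it takes over 29 s, if anything falls off the work surface, if the arm or the gripper's body presses on something with over 40 N, if the wrist force passes 120 N, or if a joint passes its speed limit or range.

## Working session

There is one attempt and no reset: what is moved stays moved. The work goes in short steps, Python scripts to look and compute and a tool call to move; the robot and the scene stay as the last step left them, time stands still between calls to the robot, and variables do not carry over. Pictures are saved under pics/ and viewed, and the job is handed in when it is done.

Besides the shell and the picture viewer there is one more tool, called after "Request:" as name(argument=value, ...) on one line, values as JSON. move_arm: Moves the arm, as the interface text tells. Its arguments: {"type":"object","properties":{"linear":{"type":"array","items":{"type":"array","items":{"type":"number"}}},"twist":{"type":"array","items":{"type":"array","items":{"type":"number"}}},"grip":{"type":"number"},"force":{"type":"number"}},"required":["linear","twist"]}

```bash
mkdir -p pics
python3 - <<'E'
from plant import *
import cv2,pickle,numpy as np
s=get_state();print(s)
d={}
for n in("scene","top","wrist"):
    d[n]=read_camera(n)
pickle.dump(d,open('c0.pkl','wb'))
cv2.imwrite('pics/a.png',d['scene']['img']);cv2.imwrite('pics/b.png',d['top']['img'])
E
```

```text
{'time': 0.0, 'qpos': array([ 9.89015877e-01,  2.87164751e-01,  1.57812836e+00,  2.21630620e-05,
        1.27858017e+00, -1.49983942e-01]), 'dq': array([ 0.00134035, -0.00038174, -0.00067113,  0.00097532, -0.00105687,
        0.00014081]), 'joint_efforts': array([-1.15980779e-04, -4.05969644e+01, -2.92630613e+01, -1.65320612e-04,
        5.71869925e-03, -5.66569810e-06]), 'eef_pos': array([0.28210788, 0.6125471 , 0.23797409]), 'tcp_rot': array([ 2.14227906e-01,  9.76783038e-01, -1.06103811e-03, -4.17879204e-04]), 'contact_force': array([0.37215022, 0.22716393, 0.51457359]), 'wrist_torque': array([0.00874121, 0.01678822, 0.00828062]), 'opening': 1.0014693256279676}
```

View pics/a.png

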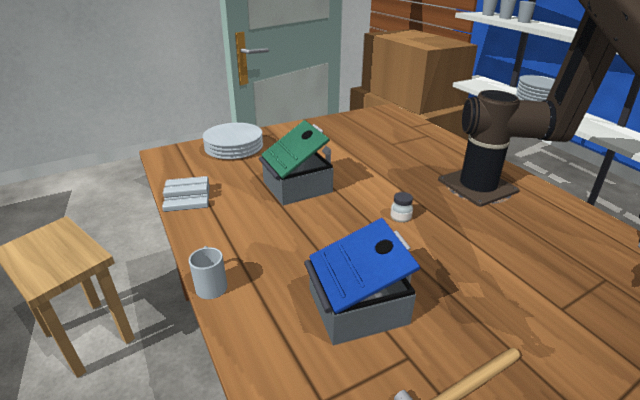

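View pics/b.png

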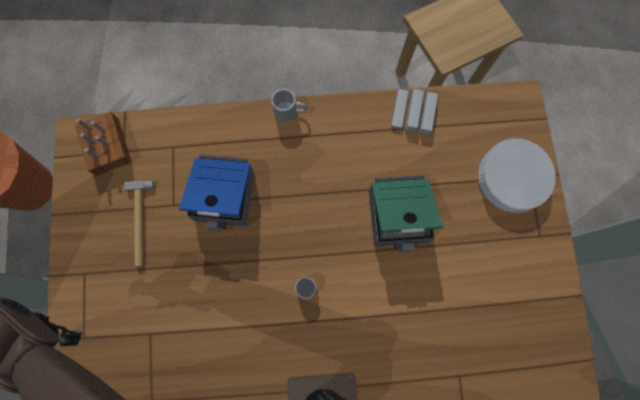

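The scene view shows the blue lid's black pad at about (384,247) and the top view shows it at about (211,200). The green pads are at (307,135) and (410,217). Next I triangulate the pads and fit the lid plane.

```bash
cat > h.py <<'E'
import cv2,numpy as np
def cam(c):
    K=np.array([[c['fx'],0,c['cx']],[0,c['fy'],c['cy']],[0,0,1]]);R=cv2.Rodrigues(np.array(c['rvec'],float))[0];t=np.array(c['tvec'],float).reshape(3)
    return K,np.array(c['dist'],float),R,t
def und(c,uv):
    K,D,R,t=cam(c);return cv2.undistortPoints(np.array(uv,float).reshape(-1,1,2),K,D).reshape(-1,2)
def tri(c1,p1,c2,p2):
    P=[np.c_[cam(c)[2],cam(c)[3]] for c in(c1,c2)]
    X=cv2.triangulatePoints(P[0],P[1],und(c1,p1).T,und(c2,p2).T);return (X[:3]/X[3]).T
def proj(c,X):
    K,D,R,t=cam(c);return cv2.projectPoints(np.array(X,float).reshape(-1,1,3),np.array(c['rvec'],float),t,K,D)[0].reshape(-1,2)
def cloud(c,mask):
    v,u=np.nonzero(mask&(c['depth']>0));z=c['depth'][v,u]
    n=und(c,np.c_[u,v]);K,D,R,t=cam(c)
    return (np.c_[n*z[:,None],z]-t)@R, np.c_[u,v]
def mask(c,col):
    h=cv2.cvtColor(c['img'],cv2.COLOR_BGR2HSV);lo,hi=((105,150,60),(128,255,255)) if col=='b' else ((65,100,30),(90,255,255))
    m=cv2.inRange(h,lo,hi);n,l,s,ce=cv2.connectedComponentsWithStats(m)
    return l,s
def lidpad(c,col,near):
    l,s=mask(c,col);m=l==l[near[1],near[0]]
    f=cv2.findContours(m.astype(np.uint8),cv2.RETR_CCOMP,cv2.CHAIN_APPROX_NONE)
    best=None
    for k,q in enumerate(f[0]):
        if f[1][0][k][3]>=0 and (best is None or cv2.contourArea(q)>cv2.contourArea(best)): best=q
    e=cv2.fitEllipse(best) if best is not None and len(best)>5 else None
    return m,e
E
python3 - <<'E'
import pickle;from h import *
d=pickle.load(open('c0.pkl','rb'));s,t=d['scene'],d['top']
for col,n1,n2 in(('b',(350,265),(215,178)),('g',(290,150),(400,195))):
    m1,e1=lidpad(s,col,n1);m2,e2=lidpad(t,col,n2)
    print(col,m1.sum(),e1,m2.sum(),e2)
    if e1 and e2:
        X=tri(s,e1[0],t,e2[0]);print(X,proj(s,X)-e1[0],proj(t,X)-e2[0])
    for nm,c,m in(('s',s,m1),('t',t,m2)):
        P,uv=cloud(c,cv2.erode(m.astype(np.uint8),np.ones((3,3)))>0)
        ce=np.median(P,0);Q=P[np.linalg.norm(P-ce,axis=1)<.2];ce=Q.mean(0)
        _,S,V=np.linalg.svd(Q-ce,full_matrices=False);n=V[2]*np.sign(V[2][2]);print(nm,ce,n,'tilt',np.arccos(n[2]),'dir to +n horiz',np.degrees(np.arctan2(n[1],n[0])),'rms',S[2]/len(Q)**.5)
E
```

```text
b 5537 ((383.5494689941406, 246.4445343017578), (14.21115493774414, 18.440872192382812), 68.91413879394531) 2920 ((210.57833862304688, 200.06842041015625), (11.587483406066895, 12.957536697387695), 79.04427337646484)
[[0.5900745  0.25713279 0.15331409]] [[0.32287135 0.05100947]] [[ 0.14516682 -0.19151125]]
s [0.64684544 0.26015385 0.13154426] [ 0.35970009 -0.05940698  0.93117488] tilt 0.37317400836599907 dir to +n horiz -9.37814056237589 rms 0.0013843037243128381
t [0.63485861 0.24473344 0.13421392] [ 0.35779181 -0.06887399  0.93125796] tilt 0.3729460545128938 dir to +n horiz -10.896008013453002 rms 0.0022131100338683663
g 1786 ((306.4262390136719, 134.2451171875), (7.791724681854248, 12.5754976272583), 56.76205825805664) 2482 ((409.6663818359375, 217.35122680664062), (13.799504280090332, 15.02646541595459), 103.8194580078125)
[[ 0.49500074 -0.2692209   0.17365833]] [[0.34928508 0.0927609 ]] [[ 0.18909708 -0.37115252]]
s [ 0.54898616 -0.25389005  0.14237902] [ 0.49709541 -0.00978602  0.8676407 ] tilt 0.520359079321086 dir to +n horiz -1.127802400185664 rms 0.0017491293963893906
t [ 0.5377348  -0.26582612  0.14672845] [ 0.50180939 -0.00773404  0.86494365] tilt 0.5257582481073392 dir to +n horiz -0.8829902187252759 rms 0.0019371556977856644
```

Run:
```python
import plant
print([n for n in dir(plant) if n[0]!='_'])
print(getattr(plant,'tips_ahead',None))
```

```text
['Unreachable', 'get_state', 'read_camera', 'sign_off', 'tips_ahead']
0.008
```

Request:
move_arm(linear=[[0.015,-0.018,0.005],[0.025,-0.029,0.005],[0.025,-0.029,0],[0.025,-0.029,0],[0.025,-0.029,0],[0.025,-0.029,0],[0.025,-0.029,0],[0.025,-0.029,0],[0.025,-0.029,0],[0.025,-0.029,0],[0.02,-0.024,0],[0,0,0]], twist=[[0,0,1],[0,0,2],[0,0,2],[0,0,2],[0,0,2],[0,0,2],[0,0,2],[0,0,1],[0,0,1],[0,0,0],[0,0,0],[0,0,0]], grip=0, force=60)

```text
time: 1.15
eef_pos: [0.5462, 0.2941, 0.243]
tcp_rot: [0.074, 0.997, -0.004, -0.003]
contact_force: [0.1, -0.2, 0.7]
opening: -0.002
```

Request:
move_arm(linear=[[0.02,-0.018,-0.015],[0.02,-0.018,-0.02],[0.002,-0.001,-0.015],[0,0,0]], twist=[[0,0,0],[0,0,0],[0,0,0],[0,0,0]])

```text
time: 1.48
eef_pos: [0.5907, 0.2542, 0.1921]
tcp_rot: [0.076, 0.997, -0.003, -0.002]
contact_force: [-2.5, -0.1, -0.8]
opening: -0.001
```

Run:
```python
from plant import *
import plant,cv2,numpy as np
from h import *
s=get_state();print(plant.tips_ahead,s['eef_pos'],s['contact_force'])
a=read_camera('scene');b=read_camera('wrist')
e=s['eef_pos'];print(proj(a,e-[0,0,.008]))
im=a['img'][120:350,250:500];cv2.imwrite('pics/c.png',cv2.resize(im,None,fx=2.5,fy=2.5))
cv2.imwrite('pics/d.png',b['img'])
```

```text
0.008 [0.5906736  0.25418313 0.19212107] [-2.49026208 -0.14027586 -0.83469231]
[[384.18988628 233.39371122]]
```

View pics/c.png

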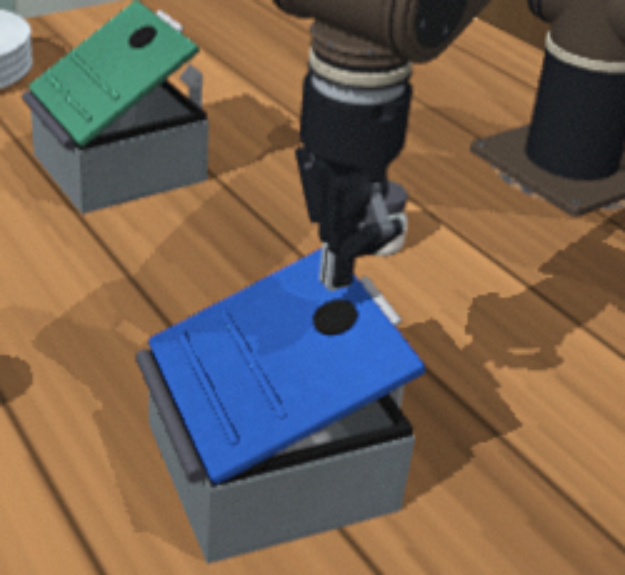

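View pics/d.png

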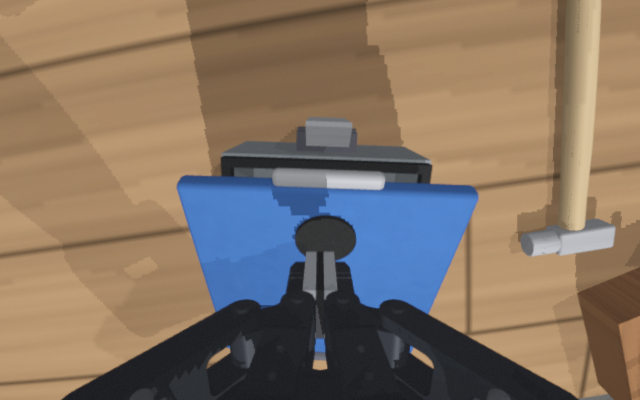

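The scene crop shows the closed fingertips directly above the blue pad. The wrist view agrees: pad at about (325,238), catch at (328,132), jaws in line with the lid. I'll press down along the arc.

Request:
move_arm(linear=[[0,0,-0.01],[0,0.001,-0.01],[-0.002,0,-0.006],[-0.002,0,-0.006],[-0.002,0,-0.006],[-0.002,0,-0.006],[-0.002,0.001,-0.006],[-0.002,0,-0.006],[-0.001,0,-0.006],[-0.001,0,-0.005],[0,0,0]], twist=[[0,0,0],[0,0,0],[0,0,0],[0,0,0],[0,0,0],[0,0,0],[0,0,0],[0,0,0],[0,0,0],[0,0,0],[0,0,0]])

```text
time: 2.5
eef_pos: [0.5746, 0.2626, 0.127]
tcp_rot: [0.072, 0.997, -0.001, 0.004]
contact_force: [-0.0, -0.4, -0.7]
opening: 0.001
```

Run:
```python
from plant import *
import cv2
s=get_state();print(s['eef_pos'],s['contact_force'])
a=read_camera('scene')
cv2.imwrite('pics/e.png',cv2.resize(a['img'][120:350,250:500],None,fx=2.5,fy=2.5))
```

```text
[0.57460128 0.26263633 0.12697466] [-0.0231177  -0.41064457 -0.71798109]
```

View pics/e.png

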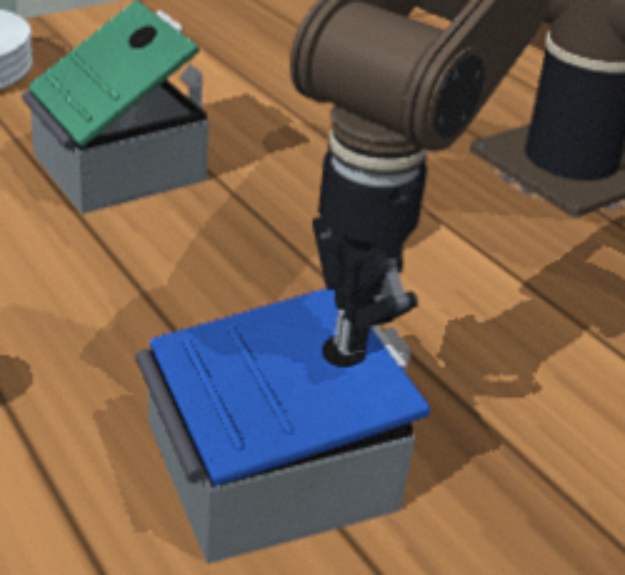

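The lid has followed the finger down to about 0.11 rad, just short of the catch. The y coordinate has drifted about 4 mm, which I'll trim as I press on.

Request:
move_arm(linear=[[0.001,-0.001,-0.005],[0,-0.001,-0.005],[0,0,-0.004],[0,0,-0.003]], twist=[[0,0,0],[0,0,0],[0,0,0],[0,0,0]])

```text
time: 2.88
eef_pos: [0.5763, 0.2626, 0.1168]
tcp_rot: [0.072, 0.997, 0.001, 0.003]
contact_force: [-2.9, -0.1, 5.0]
opening: -0.0
```

Request:
move_arm(linear=[[0,0,-0.004],[0,0,-0.004],[0,0,-0.004]], twist=[[0,0,0],[0,0,0],[0,0,0]])

```text
time: 3.13
eef_pos: [0.576, 0.2627, 0.1112]
tcp_rot: [0.072, 0.997, 0.001, 0.0]
contact_force: [-8.2, -1.7, 16.0]
opening: 0.0
```

Request:
move_arm(linear=[[0,0,-0.004],[0,0,-0.004]], twist=[[0,0,0],[0,0,0]])

```text
time: 3.3
eef_pos: [0.576, 0.2627, 0.1106]
tcp_rot: [0.072, 0.997, -0.0, -0.002]
contact_force: [-8.9, -2.9, 19.0]
opening: -0.002
```

Run:
```python
from plant import *
import cv2
a=read_camera('wrist')
cv2.imwrite('pics/f.png',a['img'])
```

```text
(no output)
```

View pics/f.png

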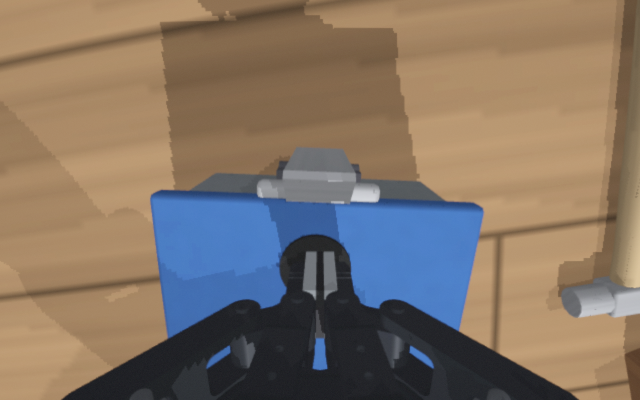

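The wrist view shows the catch nose at (320,187) lying over the white lip. I'll press once more to go past 0, then look again.

Request:
move_arm(linear=[[0.002,0,-0.007],[0.001,0,-0.007],[0,0,-0.007]], twist=[[0,0,0],[0,0,0],[0,0,0]])

```text
time: 3.6
eef_pos: [0.5776, 0.2631, 0.1083]
tcp_rot: [0.071, 0.997, -0.003, -0.008]
contact_force: [-14.7, -5.1, 27.7]
opening: -0.0
```

Run:
```python
from plant import *
import cv2
a=read_camera('wrist')
cv2.imwrite('pics/g.png',a['img'])
```

```text
(no output)
```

View pics/g.png

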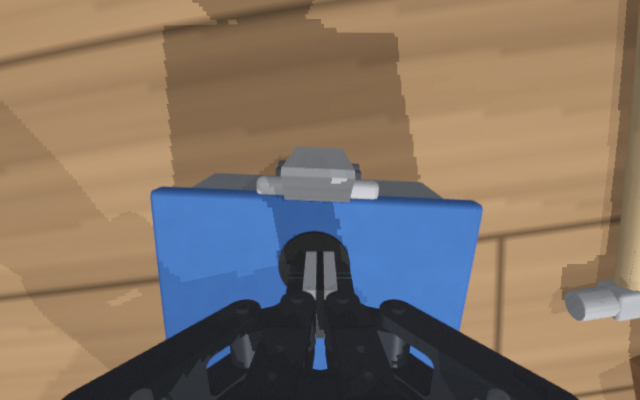

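The tip is at z = 0.100, which is the hard stop. The catch nose now covers the lip strip at (345,181) that was still showing before, so I lift off.

Request:
move_arm(linear=[[0,0,0.008],[0,0,0.01],[0,0,0.02],[0,0,0.03],[0,0,0.04],[0,0,0.03],[0,0,0],[0,0,0]], twist=[[0,0,0],[0,0,0],[0,0,0],[0,0,0],[0,0,0],[0,0,0],[0,0,0],[0,0,0]])

```text
time: 4.32
eef_pos: [0.579, 0.2619, 0.2562]
tcp_rot: [0.072, 0.997, -0.002, -0.006]
contact_force: [0.5, -0.3, -0.9]
opening: -0.003
```

Run:
```python
from plant import *
import cv2
from h import *
a=read_camera('scene');w=read_camera('wrist');t=read_camera('top')
cv2.imwrite('pics/i.png',cv2.resize(a['img'][120:350,250:500],None,fx=2.5,fy=2.5));cv2.imwrite('pics/j.png',w['img'])
m1,e1=lidpad(a,'b',(350,275));print(e1)
for c,n in((a,(350,275)),(w,(230,280))):
    m,e=lidpad(c,'b',n)
    P,uv=cloud(c,cv2.erode(m.astype(np.uint8),np.ones((5,5)))>0);ce=np.median(P,0);Q=P-ce
    n=np.linalg.svd(Q,full_matrices=False)[2][2];n*=np.sign(n[2]);print(len(P),ce,n,e and e[0])
e1=lidpad(a,'g',(290,150))[1];e2=lidpad(t,'g',(400,195))[1]
print(e1,e2);print(tri(a,e1[0],t,e2[0]));print(get_state()['contact_force'])
```

```text
((387.13421630859375, 264.7196044921875), (13.003515243530273, 17.938833236694336), 98.07555389404297)
4069 [0.64665129 0.26647095 0.10068025] [8.77110216e-04 8.82613576e-03 9.99960664e-01] (387.13421630859375, 264.7196044921875)
232697 [0.56721932 0.26668606 0.00072884] [ 0.45763949 -0.03762954  0.88834122] (315.2462158203125, 220.97398376464844)
((306.4262390136719, 134.2451171875), (7.791724681854248, 12.5754976272583), 56.76205825805664) ((409.974365234375, 217.44615173339844), (12.918477058410645, 15.285270690917969), 95.4625244140625)
[[ 0.49467358 -0.2700378   0.17330439]]
[-0.01162258 -0.02898052  0.05317016]
```

View pics/i.png

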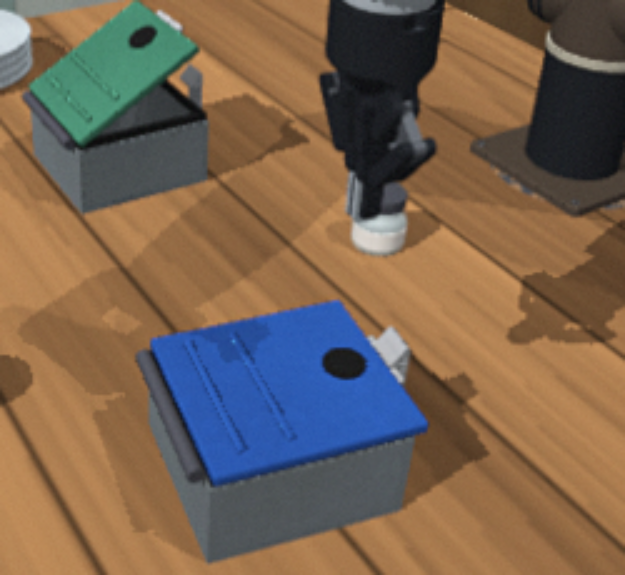

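View pics/j.png

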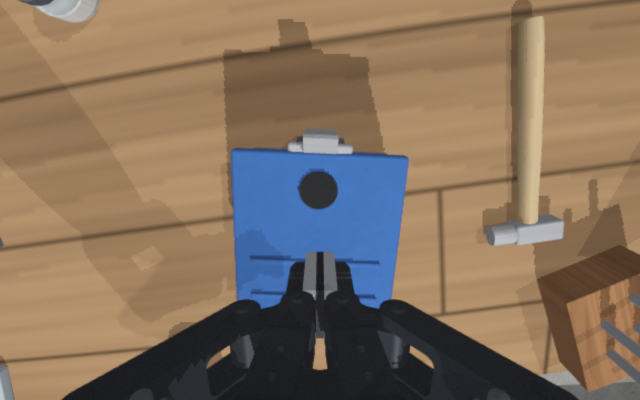

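The lid lies flat: the fitted tilt along the lid is about 0.001 rad. The catch is upright over the lip at (320,143) in the wrist view, and the green pad hasn't moved.

```bash
python3 -c "
from plant import *
print(sign_off())"
```

```text
the job is handed in; nothing more can be done
None
```

The blue case is shut and latched, and the job was handed in at about 4.5 s of the 29 s allowed. I pressed the blue pad down with the closed fingers until the lid reached its hard stop. The contact force there was about 28 N down (32 N in all). I then lifted the hand well clear.

Last checks, made after lifting off:
- **Blue lid:** the scene-camera depth fit gives a tilt of about 0.001 rad towards the hinge and 0.009 rad sideways, with the lid top about 101 mm above the bench. Both agree with a shut lid.
- **Catch:** in the scene and wrist pictures it stands upright with its nose over the lip. I judged this by eye and did not measure its angle.
- **Green lid:** its pad is within about 1 mm of where it started, which is measurement noise.
- **Contact:** the force on the tool reads about zero.

Two things were off. The tool drifted up to about 6 mm sideways while pressing, but it stayed on the pad. The wrist-camera plane fit in the final check failed because its mask also took in the bench, so I ignored it; the lid angle therefore rests on the scene camera alone.

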